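Put a tin away in the rotary tin keeper

TASK

Put the tomato tin away in the rotary tin keeper: slide it over the worktop, without lifting or tipping it, in through the mouth and under the hood until it is fully home against the hub at the back of the blue bay that waits there. Then turn the keeper one click counter-clockwise (seen from above) by its orange pegs, so that the tin is carried round behind the drum wall and the next, empty bay stands in the mouth. Leave the jars, keys, tape and onion where they are.

Things in the scene. Friction and masses are not known exactly. Their poses are not given: they have to be found in the camera images.
- tin_keeper: Rotary tin keeper, fixed: white drum without floor (tins stand on the worktop), inner radius 108 mm, outer 113, 72 high, under a clear flat hood (underside 72 mm, top 78 mm up). Origin on the drum's axis at worktop level, z up; its -x axis points out through the mouth, 85 mm wide at the drum, between two white guide walls that flare to 110 mm apart. Only the rotor inside turns.
- mouth (a point): Centre of the mouth's outer end, between the guide walls' ends, at worktop level, 132 mm from the drum's axis along the keeper's -x.
- canopy (a point): Middle of the lower front edge of the hood's canopy (122 mm wide), 72 mm above the worktop at keeper x = -123 mm. A tin that is home has its outer edge at x = -95 mm, 28 mm behind this edge: it can be pushed home only from under the canopy, with slanting fingers.
- rotor (a joint): Rotor angle, rad, growing counter-clockwise seen from above; a sprung pin clicks in every 1.571 (at -1.571, 0, 1.571). Blue, four U-shaped bays at 90 degrees round a 40 mm hub; at 0 one faces the mouth squarely. Each bay is 82 mm wide between two parallel walls, 5 mm thick, 8 to 66 mm above the worktop, that reach out to x = -89 mm (mouth bay).
- peg (a point): Top centre, 134 mm above the worktop, of the orange peg that stands at 135 degrees in the keeper's frame when the rotor is at 0. Four such upright pegs, 15 mm thick, 60 mm from the drum's axis, between the bays, on blue spokes (top 100 mm up) above the hood. Push one round to turn the rotor (about 6 N to leave a click).
- pocket (a point): Point turning with the rotor, at worktop level: where a tin's centre is when the tin touches the hub in the middle of the bay that faces the mouth at the start (57.7 mm from the drum's axis).
- tomato_tin: Small food tin with a picture of tomatoes, 75 mm diameter, 58 mm high, about 0.25 kg, standing loose on the worktop in front of the mouth. Origin at the centre of its underside, z up.
- spice_jar: Bystander: spice jar with dark cap, 41 mm diameter, 105 mm high, loose, behind the tin and the mouth. Origin at the centre of its underside.
- jam_jar: Bystander: jam jar with white lid, 65 mm diameter, 94 mm high, loose, beside the keeper's mouth. Origin at the centre of its underside.
- key_bunch: Bystander: bunch of keys, 104x115x8 mm, lying on the worktop. Origin at the centre of its underside.
- masking_tape: Bystander: roll of masking tape, 104 mm diameter, 25 mm high, lying flat. Origin at the centre of its underside.
- onion: Bystander: onion, 82 mm diameter, 94 mm high. Origin at the centre of its underside.
Things that resemble listed ones, but are neither listed nor needed, are in the scene too. Leave any red or yellow look-alike of the tomato_tin alone.

How it is judged:
By the outcome, as a careful person would: the job done as asked, in the order asked, and still so for the second after the job is handed in, with the robot touching nothing.
It also fails if it takes over 72 s, if anything falls off the work surface, if the arm or the gripper's body presses on something with over 40 N, if the wrist force passes 120 N, or if a joint passes its speed limit or range.

ROBOT

A 7-joint arm with a two-finger parallel gripper is mounted at the origin on a cart in front of the work surface, level with it; the furniture and walls round the work are solid. World frame = base frame: x ahead of the robot, y to its left, z up, the work surface at z = 0. Lengths are in m, angles in rad, forces in N, time in s.
With the tool pointing down it reaches from about 0.425 to 0.825 m from the base axis. Payload 3.6 kg.
Tool frame: the origin (TCP) lies where the fingers leave the gripper's body, on its centre line; the fingertips stand 73 mm ahead of it and the grasp point (between the pads) lies 54 mm ahead of it; z points along the fingers, y is the line along which they close (so a half turn about z gives the same grasp; the last joint's range is limited). The gripper opens to 85 mm and grips with 20 to 120 N. Pads are 22 mm wide; open, the fingers measure 114 mm over their backs; the gripper's body (76 mm by 85 mm) begins 54 mm behind the grasp point. The pads swing forward as they close: fully open they stand 13 mm farther back than shut.
Start: joints at [1.137, 0.615, -0.013, 1.423, 0.008, 1.103, -0.04], TCP at [0.257, -0.597, 0.304] pointing down, gripper open.
Joint ranges: [-3.12, 3.12], [-0.3, 2.06], [-1.34, 1.32], [0.26, 2.42], [-1.36, 4.5], [0.01, 1.98], [-2.84, 2.84]. Speed limits (rad/s): [2.79, 2.79, 3.14, 3.14, 3.14, 3.14, 3.14].

INTERFACE

Orientations are given as a unit quaternion [x, y, z, w].
In Python, from station import arm, snapshot, camera_info, ticket gives the robot as it stands. Calls block until the motion is done:
- arm.movep(position, orientation): joint-space move of the TCP to a pose.
- arm.line_to(position, velocity=0.15, ori=None): straight line of the TCP; ori=None keeps the orientation; velocity is the mean speed in m/s.
- arm.move_j(angles): joint-space move.
- arm.move_gripper(opening, effort=None): opening from 0.0 (shut) to 1.0 (fully open); effort is the grip in N (None keeps the last); returns when the fingers have stopped.
- arm.pause(seconds).
- arm.ik(position, orientation): joint angles nearest the present ones, or None.
- snapshot(name): name is "side" or "top"; returns the picture (420x560x3 uint8, blue, green, red); there is no depth.
- camera_info(name): a dict with "fx", "fy", "cx", "cy" (pixels), "dist_coeffs" ([k1, k2, p1, p2, k3] as OpenCV has them; the pictures are not rectified), "R" (3x3) and "t" (3): a world point X has camera coordinates R X + t. Camera axes: x right, y down, z forward; pixel columns grow to the right and rows downward; lengths in m; the calibration is good to about 2 mm. A picture is of the moment at which its call begins. camera_info takes no time and is no camera call.
A pose or a line that the arm cannot do raises arm.MotionError and nothing moves.
- ticket.finish_job(): hands the job in; it is judged then, once.
Readings, each from a call of its own:
- arm.read_time(): time.
- arm.read_joint_positions(): joint angles.
- arm.read_dq(): joint speeds.
- arm.read_effort(): joint torques, N m.
- arm.read_tool_pos(): TCP position.
- arm.read_eef_rot(): TCP orientation.
- arm.read_ft_force(): force on the tool from outside, world axes, zero at the start.
- arm.read_wrist_torque(): the same for the moment, N m.
- arm.read_opening(): opening from 0.0 (shut) to 1.0 (fully open).
- arm.read_finger_force(): force on a finger pad.
Only numpy, scipy, OpenCV 4.12 (cv2) and the standard library are available. Lean on these libraries where they do the work, as an engineer would, in place of code of your own. Each camera call takes 0.05 s, during which the arm holds its last target. There are 200 camera calls.

## Working session

There is one attempt and no reset: what is moved stays moved. The work goes in short steps, each a Python script; the robot and the scene stay as the last script left them, time stands still between calls to the robot, and variables do not carry over. Pictures are saved under pics/ and viewed, at most 10 in all, crops included, and the job is handed in when it is done.

```bash
mkdir -p pics
python3 - <<'E'
from station import *
import cv2
for n in ("top","side"):
    cv2.imwrite(f"pics/{n}0.png",cv2.resize(snapshot(n),None,fx=1.42,fy=1.42,interpolation=cv2.INTER_CUBIC))
    c=camera_info(n);print(n,c)
print(arm.read_time(),arm.read_eef_rot(),arm.read_tool_pos())
E
```

```text
top {'fx': 541.0714813529617, 'fy': 541.0714813529617, 'cx': 279.4140956739514, 'cy': 211.32963701181524, 'dist_coeffs': array([0.06497961, 0.        , 0.        , 0.        , 0.        ]), 'R': array([[ 0.27812558, -0.96053488, -0.00434791],
       [-0.80407507, -0.23034123, -0.54809324],
       [ 0.52546117,  0.15593479, -0.83640594]]), 't': array([-0.14493192,  0.5023418 ,  1.56907134])}
side {'fx': 437.20748768575453, 'fy': 437.20748768575453, 'cx': 275.47896022871487, 'cy': 215.69716892178397, 'dist_coeffs': array([-0.0767818,  0.       ,  0.       ,  0.       ,  0.       ]), 'R': array([[-0.09131978, -0.99577296,  0.00984388],
       [-0.4651761 ,  0.03391556, -0.88456822],
       [ 0.88049525, -0.08535771, -0.46630695]]), 't': array([0.0387525 , 0.35757294, 1.05474203])}
0.1 [ 9.79378015e-01  2.02033038e-01 -2.36774116e-04 -1.13978347e-03] [ 0.25700707 -0.59646965  0.30284855]
```

View pics/top0.png

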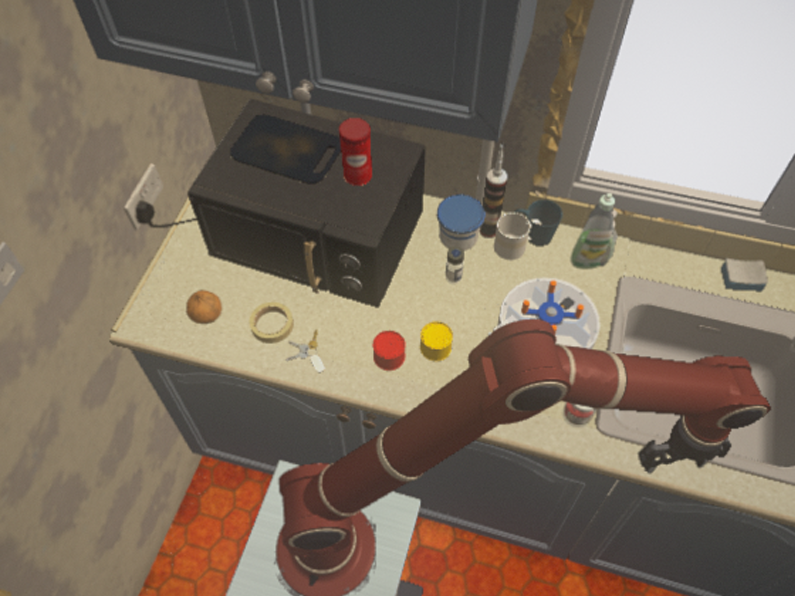

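View pics/side0.png

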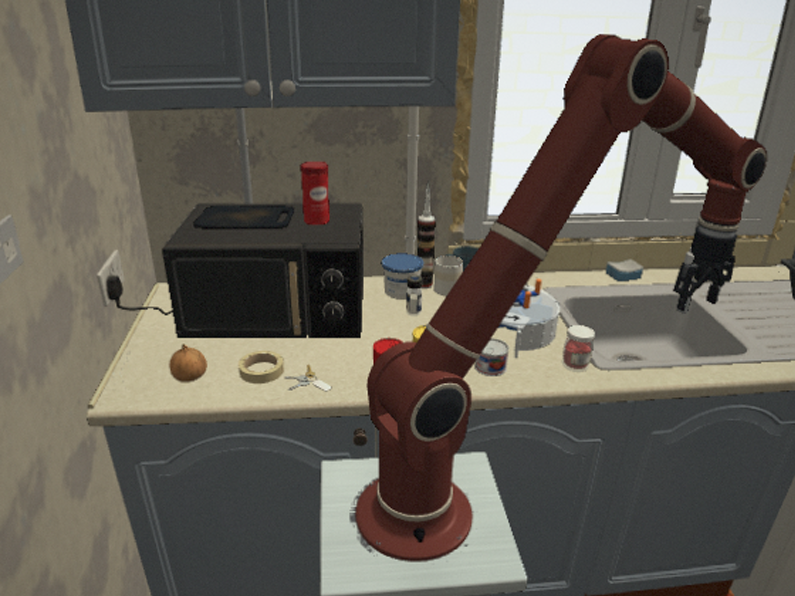

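The top view shows the keeper around (550,315), with the arm hiding its front and the mouth. In the side view the tomato tin is at (492,357) and the jam jar at (578,347). I'll swing the arm aside to clear the view.

Run:
```python
from station import *
import cv2
q=list(arm.read_joint_positions()); q[0]=1.85; arm.move_j(q)
print(arm.read_time())
for n,(u0,v0,w,h) in {"top":(270,170,190,142),"side":(270,170,190,142)}.items():
    im=snapshot(n); cv2.imwrite(f"pics/{n}1raw.png",im)
    cv2.imwrite(f"pics/{n}1.png",cv2.resize(im[v0:v0+h,u0:u0+w],None,fx=4,fy=4,interpolation=cv2.INTER_CUBIC))
```

```text
1.7583
```

View pics/top1.png

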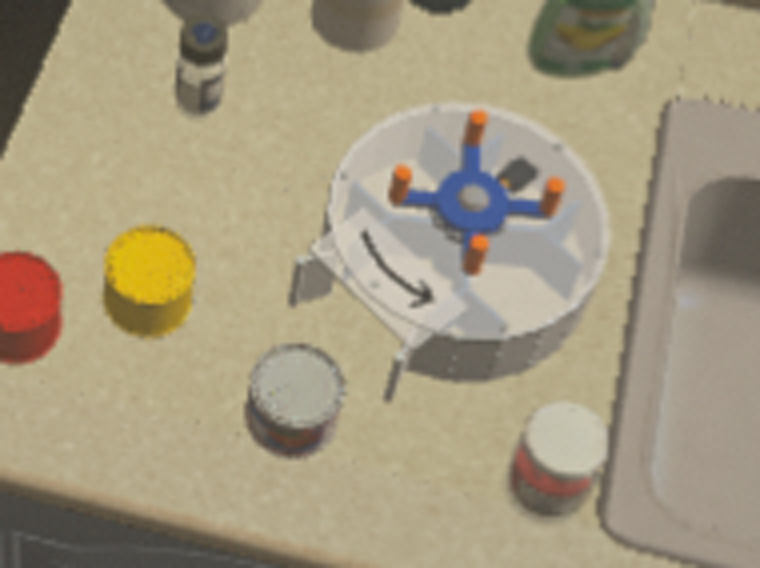

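View pics/side1.png

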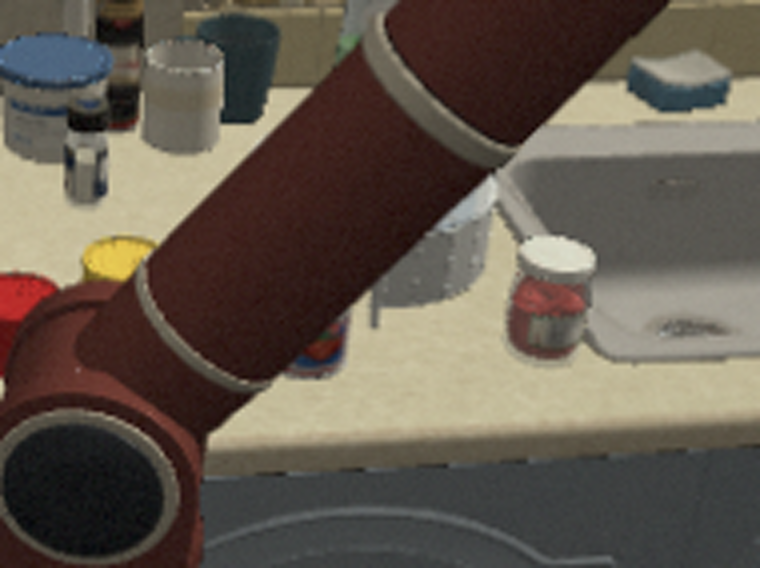

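```bash
cat > h.py <<'E'
import numpy as np, cv2
from station import *
def pix2w(n,uv,z):
    c=camera_info(n);K=np.array([[c['fx'],0,c['cx']],[0,c['fy'],c['cy']],[0,0,1]])
    p=cv2.undistortPoints(np.array([[uv]],float),K,c['dist_coeffs'])[0,0]
    R=np.array(c['R']);o=-R.T@c['t'];d=R.T@np.r_[p,1]
    return (o+d*(z-o[2])/d[2])[:2]
def w2pix(n,X):
    c=camera_info(n);K=np.array([[c['fx'],0,c['cx']],[0,c['fy'],c['cy']],[0,0,1]])
    return cv2.projectPoints(np.array(X,float).reshape(-1,3),cv2.Rodrigues(np.array(c['R']))[0],np.array(c['t']),K,c['dist_coeffs'])[0][:,0]
E
python3 - <<'E'
from h import *
T=lambda a,b,z:pix2w("top",(270+(a+.5)/4-.5,170+(b+.5)/4-.5),z)
P=np.array([T(*p,.134) for p in [(477,116),(402,171),(477,240),(554,184)]])
c=P.mean(0);print("c",c,np.hypot(*(P-c).T),np.degrees(np.arctan2(*(P-c).T[::-1])))
G=[T(293,304,0),T(389,400,0)];m=sum(G)/2;print("guides",G,m,np.linalg.norm(G[0]-G[1]),"axis from mouth",np.degrees(np.arctan2(*(c-m)[::-1])),np.linalg.norm(c-m))
for n,p in dict(tin=(296.5,386,.058),jam=(567,440,.094),spice=(205,38,.105),yellow=(150,266,.058)).items():print(n,T(*p))
E
```

```text
c [ 0.61936462 -0.3358667 ] [0.05951503 0.05955529 0.0589709  0.06014944] [  10.12342963  100.33737788 -170.45340589  -80.18589504]
guides [array([ 0.54316413, -0.2156934 ]), array([ 0.47683844, -0.31016907])] [ 0.51000128 -0.26293124] 0.11543288251032936 axis from mouth -33.699702897503144 0.13145311142587943
tin [ 0.43741662 -0.23628107]
jam [ 0.43021843 -0.4430178 ]
spice [ 0.71561488 -0.09109632]
yellow [ 0.51203371 -0.09746962]
```

The pegs fit well: keeper centre is (0.619, -0.336) with yaw -35.05°. The tin is at keeper coordinates (-0.206, -0.023). Next I'll check that the whole plan is reachable.

```bash
cat >> h.py <<'E'
from scipy.spatial.transform import Rotation as Ro
C=np.array([.6194,-.3359]);PSI=np.radians(-35.05)
def k2w(x,y,z):
    c,s=np.cos(PSI),np.sin(PSI);return np.array([C[0]+c*x-s*y,C[1]+s*x+c*y,z])
def w2k(p):
    d=np.array(p[:2])-C;c,s=np.cos(PSI),np.sin(PSI);return np.array([c*d[0]+s*d[1],-s*d[0]+c*d[1]])
def ori(yaw,tilt=0,sgn=1):
    # tool z: down, tilted by `tilt` towards horizontal heading `yaw`; tool y horizontal, sgn*left of heading
    z=np.array([np.cos(yaw)*np.sin(tilt),np.sin(yaw)*np.sin(tilt),-np.cos(tilt)])
    y=sgn*np.array([-np.sin(yaw),np.cos(yaw),0]);return Ro.from_matrix(np.c_[np.cross(y,z),y,z]).as_quat()
A=np.radians(60)
def push_pose(xt,zt,a=A,y=0): # fingertip centre in keeper frame -> TCP
    return k2w(xt-.073*np.sin(a),y,zt+.073*np.cos(a))
E
python3 - <<'E'
from h import *
f=lambda q:None if q is None else np.round(q,2)
for s in (1,-1):
    print("s",s)
    for x,y in((-.206,-.023),(-.165,0)):print("grasp",f(arm.ik(k2w(x,y,.09),ori(PSI,0,s))))
    for a in (55,60,65):
      for x in(-.225,-.16,-.09):print("push",a,x,f(arm.ik(push_pose(x,.025,np.radians(a)),ori(PSI,np.radians(a),s))))
    for d0 in (10,100,190,-80):
      for d in(0,45,90):
        t=np.radians(d0+d);print("peg",d0,d,f(arm.ik([C[0]+.06*np.cos(t),C[1]+.06*np.sin(t),.188],ori(t,0,s))))
E
```

```text
s 1
grasp [ 0.77  0.77 -0.49  2.04  0.74  0.51  0.69]
grasp [ 0.76  0.82 -0.55  1.92  0.72  0.61  0.7 ]
push 55 -0.225 None
push 55 -0.16 None
push 55 -0.09 [ 1.03  1.37 -1.15  2.38  2.6   1.62 -0.57]
push 60 -0.225 None
push 60 -0.16 None
push 60 -0.09 None
push 65 -0.225 None
push 65 -0.16 None
push 65 -0.09 None
peg 10 0 [ 0.85  1.13 -1.15  1.17  0.99  1.4   1.57]
peg 10 45 [ 0.87  1.08 -1.15  1.32  0.98  1.34  2.26]
peg 10 90 [ 0.31  0.76  0.15  1.49 -0.13  0.9  -2.46]
peg 100 0 [ 0.31  0.76  0.15  1.49 -0.13  0.9  -2.46]
peg 100 45 [ 0.48  0.73 -0.05  1.57  0.04  0.85 -1.76]
peg 100 90 [ 0.64  0.75 -0.21  1.52  0.18  0.89 -1.03]
peg 190 0 [ 0.64  0.75 -0.21  1.52  0.18  0.89 -1.03]
peg 190 45 [ 0.76  0.84 -0.4   1.38  0.35  1.   -0.33]
peg 190 90 [ 0.8   0.94 -0.6   1.21  0.52  1.14  0.36]
peg -80 0 [ 0.8   0.94 -0.6   1.21  0.52  1.14  0.36]
peg -80 45 [ 0.79  1.01 -0.78  1.13  0.68  1.24  1.02]
peg -80 90 [ 0.85  1.13 -1.15  1.17  0.99  1.4   1.57]
s -1
grasp [ 0.42  0.72  0.05  2.05 -0.09  0.37 -1.64]
grasp [ 0.39  0.75  0.05  1.93 -0.08  0.46 -1.69]
push 55 -0.225 None
push 55 -0.16 None
push 55 -0.09 [ 0.94  1.24 -0.96  2.39  2.62  1.51  2.37]
push 60 -0.225 None
push 60 -0.16 None
push 60 -0.09 None
push 65 -0.225 None
push 65 -0.16 None
push 65 -0.09 None
peg 10 0 [ 0.52  0.9  -0.22  1.19  0.2   1.08 -1.11]
peg 10 45 [ 0.59  0.86 -0.42  1.33  0.37  1.03 -0.5 ]
peg 10 90 [ 0.71  0.83 -0.6   1.48  0.51  1.    0.16]
peg 100 0 [ 0.71  0.83 -0.6   1.48  0.51  1.    0.16]
peg 100 45 [ 0.87  0.84 -0.77  1.55  0.65  1.02  0.87]
peg 100 90 [ 1.07  1.02 -1.15  1.5   0.96  1.26  1.53]
peg 190 0 [ 1.07  1.02 -1.15  1.5   0.96  1.26  1.53]
peg 190 45 [ 1.05  1.07 -1.15  1.36  0.97  1.32  2.41]
peg 190 90 [ 0.44  0.88  0.2   1.23 -0.18  1.05 -2.31]
peg -80 0 [ 0.44  0.88  0.2   1.23 -0.18  1.05 -2.31]
peg -80 45 [ 0.48  0.91 -0.01  1.14  0.01  1.09 -1.71]
peg -80 90 [ 0.52  0.9  -0.22  1.19  0.2   1.08 -1.11]
```

Run:
```python
from h import *
f=lambda q:np.round(q,2)
for a in (35,40,45,50):
  for h in (-30,-20,-10,0,10,20,30):
    for s in (1,-1):
      ar=np.radians(a);yw=PSI+np.radians(h);r=[]
      for x in(-.205,-.17,-.13,-.10):
        p=k2w(x,0,.018)-.073*Ro.from_quat(ori(yw,ar,s)).as_matrix()[:,2]
        r.append(arm.ik(p,ori(yw,ar,s)))
      n=''.join('.' if q is None else 'X' for q in r)
      if 'X' in n: print(a,h,s,n,*[f(q) for q in (r[0],r[-1]) if q is not None])
```

```text
35 -30 1 XXXX [ 0.78  1.15 -1.15  2.36  1.83  1.53 -1.13] [ 0.58  0.89 -0.58  2.11  1.83  0.92 -1.  ]
35 -30 -1 XXXX [ 0.48  0.87 -0.58  2.37  1.92  1.01  1.81] [ 0.22  0.81 -0.01  2.12  1.91  0.52  1.93]
35 -20 1 .XXX [ 0.84  1.04 -0.96  2.16  1.96  1.18 -0.79]
35 -20 -1 .XXX [ 0.39  0.81 -0.2   2.17  2.12  0.61  1.96]
35 -10 1 .XXX [ 0.99  1.16 -1.15  2.2   2.05  1.27 -0.57]
35 -10 -1 .XXX [ 0.57  0.83 -0.39  2.21  2.26  0.69  2.08]
35 0 1 ..XX [ 1.05  1.15 -1.15  2.22  2.13  1.16 -0.42]
35 0 -1 ..XX [ 0.76  0.88 -0.58  2.23  2.35  0.73  2.28]
35 10 1 ..XX [ 1.12  1.15 -1.15  2.23  2.18  1.03 -0.24]
35 10 -1 ..XX [ 0.83  0.88 -0.58  2.24  2.52  0.64  2.35]
35 20 1 .XXX [ 1.19  1.15 -1.15  2.21  2.2   0.88 -0.04]
35 20 -1 .XXX [ 0.9   0.88 -0.58  2.22  2.68  0.52  2.42]
35 30 1 .XXX [ 1.25  1.16 -1.15  2.18  2.17  0.73  0.2 ]
35 30 -1 .XXX [ 0.96  0.88 -0.58  2.19  2.86  0.39  2.46]
40 -30 1 XXXX [ 0.73  1.2  -1.15  2.39  1.87  1.67 -1.21] [ 0.66  0.99 -0.77  2.14  1.91  1.19 -1.04]
40 -30 -1 XXXX [ 0.65  1.08 -0.96  2.39  1.89  1.47  1.86] [ 0.31  0.85 -0.2   2.15  1.96  0.76  1.88
[... 1611 characters left out ...]
9  1.86]
50 -20 1 ..XX [ 0.76  1.19 -0.96  2.27  2.2   1.58 -1.01]
50 -20 -1 ..XX [ 0.76  1.19 -0.96  2.27  2.2   1.58  2.13]
50 -10 1 ...X [ 0.93  1.32 -1.15  2.33  2.37  1.66 -0.74]
50 -10 -1 ...X [ 0.84  1.19 -0.96  2.34  2.37  1.51  2.24]
50 0 1 ...X [ 1.03  1.32 -1.15  2.37  2.5   1.53 -0.58]
50 0 -1 ...X [ 0.94  1.2  -0.96  2.37  2.53  1.4   2.37]
50 10 1 ...X [ 1.13  1.33 -1.15  2.38  2.6   1.34 -0.42]
50 10 -1 ...X [ 1.05  1.2  -0.96  2.38  2.67  1.24  2.52]
50 20 1 ...X [ 1.24  1.32 -1.15  2.36  2.67  1.12 -0.25]
50 20 -1 ...X [ 1.16  1.19 -0.96  2.36  2.79  1.04  2.66]
50 30 1 ..XX [ 1.34  1.32 -1.15  2.31  2.7   0.86 -0.08]
50 30 -1 ..XX [ 1.25  1.19 -0.96  2.31  2.89  0.79  2.78]
```

Run:
```python
from h import *
f=lambda q:np.round(q,2)
for s in (1,-1):
 for h in (0,-15):
  for x in(-.22,-.2,-.18,-.16,-.14,-.12,-.1):
    o=[]
    for a in range(15,46,5):
      ar=np.radians(a);yw=PSI+np.radians(h)
      p=k2w(x,0,.018)-.073*Ro.from_quat(ori(yw,ar,s)).as_matrix()[:,2]
      q=arm.ik(p,ori(yw,ar,s)); 
      if q is not None:o.append((a,*[float(round(q[i],2)) for i in (2,3,4,5)]))
    print(s,h,x,o[:1],o[-1:])
```

```text
1 0 -0.22 [(15, -1.15, 2.27, 1.66, 0.96)] [(20, -1.15, 2.34, 1.82, 1.02)]
1 0 -0.2 [(15, -0.96, 2.22, 1.64, 0.77)] [(25, -1.15, 2.36, 1.94, 1.08)]
1 0 -0.18 [(15, -0.39, 2.18, 1.58, 0.32)] [(30, -1.15, 2.37, 2.05, 1.16)]
1 0 -0.16 [(15, 0.07, 2.14, 0.31, 0.03)] [(35, -1.15, 2.38, 2.16, 1.25)]
1 0 -0.14 [(15, 0.03, 2.08, 0.43, 0.08)] [(40, -1.15, 2.38, 2.27, 1.35)]
1 0 -0.12 [(15, -0.02, 2.03, 0.54, 0.13)] [(45, -1.15, 2.38, 2.38, 1.44)]
1 0 -0.1 [(15, -0.09, 1.97, 0.62, 0.19)] [(45, -1.15, 2.33, 2.38, 1.39)]
1 -15 -0.22 [(15, -1.15, 2.26, 1.62, 1.04)] [(25, -1.15, 2.38, 1.85, 1.21)]
1 -15 -0.2 [(15, -0.39, 2.22, 1.57, 0.39)] [(30, -1.15, 2.38, 1.93, 1.31)]
1 -15 -0.18 [(15, 0.18, 2.18, 0.37, 0.03)] [(35, -1.15, 2.38, 2.01, 1.42)]
1 -15 -0.16 [(15, 0.13, 2.12, 0.52, 0.08)] [(40, -1.15, 2.38, 2.1, 1.54)]
1 -15 -0.14 [(15, 0.07, 2.07, 0.64, 0.14)] [(45, -1.15, 2.37, 2.18, 1.65)]
1 -15 -0.12 [(15, -0.02, 2.01, 0.73, 0.2)] [(45, -1.15, 2.32, 2.2, 1.61)]
1 -15 -0.1 [(15, -0.09, 1.96, 0.78, 0.27)] [(45, -1.15, 2.27, 2.2, 1.57)]
-1 0 -0.22 [(15, -0.01, 2.29, 2.47, 0.12)] [(20, -0.39, 2.36, 2
[... 286 characters left out ...]
7, 2.39, 2.41, 1.07)]
-1 0 -0.12 [(15, 0.14, 2.03, -0.39, 0.12)] [(45, -0.96, 2.38, 2.43, 1.3)]
-1 0 -0.1 [(15, 0.17, 1.98, -0.41, 0.16)] [(45, -0.96, 2.33, 2.43, 1.25)]
-1 -15 -0.22 [(15, -0.02, 2.28, 1.87, 0.16)] [(25, -0.39, 2.39, 2.13, 0.61)]
-1 -15 -0.2 [(15, 0.16, 2.23, 1.87, 0.03)] [(30, -0.58, 2.39, 2.11, 0.84)]
-1 -15 -0.18 [(15, 0.22, 2.18, -0.44, 0.03)] [(35, -0.77, 2.39, 2.11, 1.09)]
-1 -15 -0.16 [(15, 0.25, 2.12, -0.49, 0.08)] [(40, -0.77, 2.38, 2.17, 1.21)]
-1 -15 -0.14 [(15, 0.28, 2.07, -0.54, 0.12)] [(45, -0.96, 2.37, 2.2, 1.48)]
-1 -15 -0.12 [(15, 0.3, 2.02, -0.52, 0.17)] [(45, -0.96, 2.32, 2.2, 1.44)]
-1 -15 -0.1 [(15, 0.3, 1.96, -0.45, 0.2)] [(45, -0.77, 2.27, 2.23, 1.25)]
```

Run:
```python
from h import *
o=ori(PSI,0,1)
arm.movep(k2w(-.206,-.023,.22),o)
arm.line_to(k2w(-.206,-.023,.14),.15)
im=snapshot("top");cv2.imwrite("pics/top2.png",cv2.resize(im[215:335,290:450],None,fx=5,fy=5,interpolation=cv2.INTER_CUBIC))
print(arm.read_time(),arm.read_ft_force(),w2k(arm.read_tool_pos()))
```

```text
5.225 [0.80335479 0.50344819 0.25256483] [-0.20537418 -0.02269107]
```

View pics/top2.png

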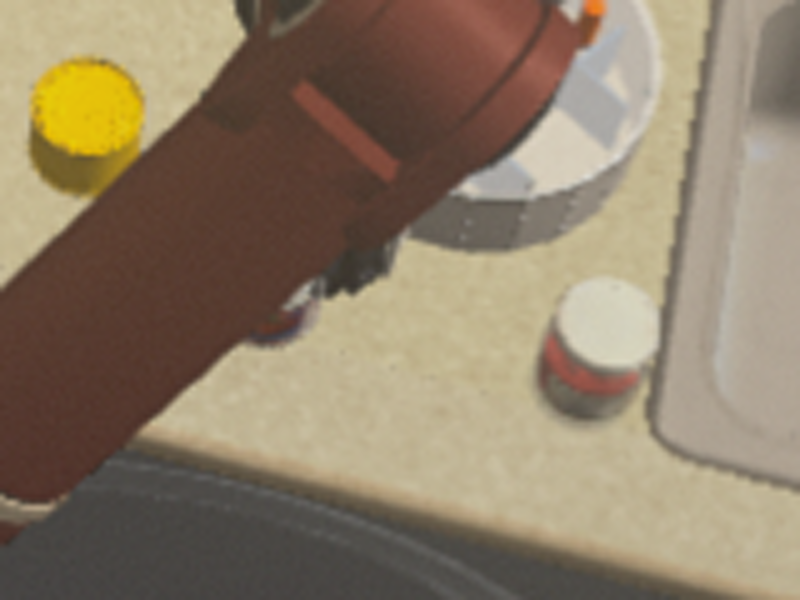

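The arm hides the tin from above, so I'll go down in small steps and watch the wrist force.

Run:
```python
from h import *
import sys
for z in (.12,.105,.092):
    arm.line_to(k2w(-.206,-.023,z),.1); F=arm.read_ft_force(); print(z,np.round(F,1))
    if np.linalg.norm(F)>6: arm.line_to(k2w(-.206,-.023,.15)); sys.exit("bump")
arm.move_gripper(0.0,20)
print(arm.read_opening(),arm.read_finger_force(),np.round(arm.read_ft_force(),1),arm.read_time())
im=snapshot("side");cv2.imwrite("pics/side2.png",cv2.resize(im[190:310,270:430],None,fx=5,fy=5,interpolation=cv2.INTER_CUBIC))
```

```text
0.12 [ 0.3 -0.8  0.3]
0.105 [-0.1 -0.   0.8]
0.092 [-0.7 -0.3  0.5]
0.8795860230806055 24.230271577835083 [-0.3  0.3  2.8] 6.4083
```

View pics/side2.png

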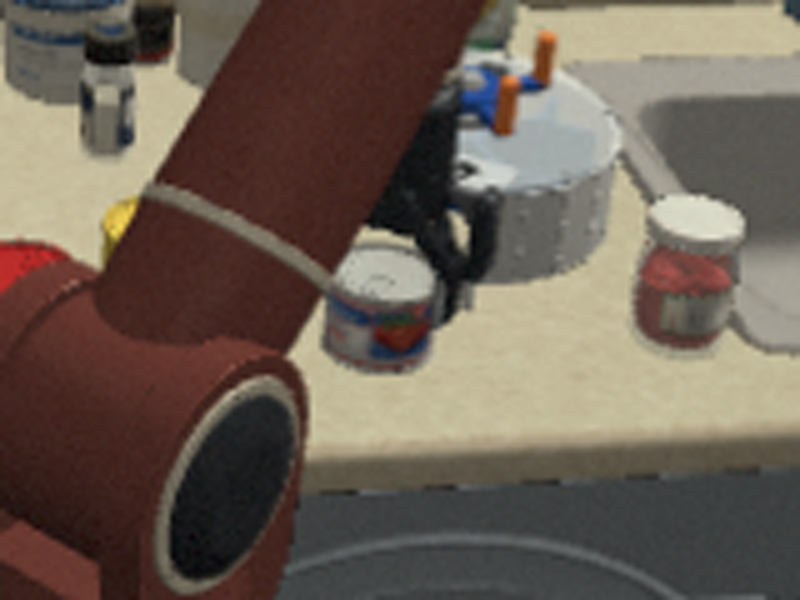

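The fingers have closed at 0.88 (75 mm) on the tin at about (380,320), so it is gripped across its diameter and still standing on the worktop. Now I'll slide it in front of the mouth.

Run:
```python
from h import *
arm.line_to(k2w(-.19,0,.092),.08)
arm.line_to(k2w(-.147,0,.092),.08)
print(np.round(arm.read_ft_force(),1),w2k(arm.read_tool_pos()),arm.read_opening())
arm.move_gripper(1.0)
arm.line_to(k2w(-.147,0,.17),.15)
print(np.round(arm.read_ft_force(),1),arm.read_time())
arm.move_gripper(0.3)
a=np.radians(20);s=1
up=push_pose(-.215,.10,a); arm.movep(up,ori(PSI,a,s)); print(np.round(arm.read_joint_positions(),2),arm.read_time(),arm.read_opening())
for n in("top","side"):
    im=snapshot(n);cv2.imwrite(f"pics/{n}3raw.png",im)
t,d=[cv2.imread(f"pics/{n}3raw.png")[190:310,270:430] for n in("top","side")]
cv2.imwrite("pics/both3.png",cv2.resize(np.hstack([t,d]),(800,300),interpolation=cv2.INTER_CUBIC))
```

```text
[-3.1  3.4  9.8] [-0.14927091  0.00134782] 0.8737820815386679
[-0.1 -0.4  1.1] 8.5917
[ 0.25  0.5   0.14  2.3   1.63  0.02 -0.31] 10.2167 0.30227116664428466
```

View pics/both3.png

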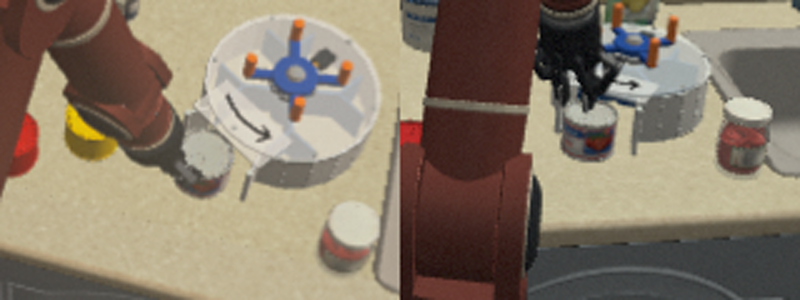

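The tin (crop 210,150) is centred between the guide walls and the slanted fingers are behind it. Now I'll lower them and push with growing tilt.

Run:
```python
from h import *
st=lambda m:print(m,np.round(arm.read_ft_force(),1),np.round(w2k(arm.read_tool_pos()),4),np.round(arm.read_joint_positions(),2),arm.read_time())
def go(x,z,a,v):
    a=np.radians(a); arm.line_to(push_pose(x,z,a),v,ori(PSI,a,1)); st((x,round(np.degrees(a))))
go(-.215,.018,20,.12)
for x,a in ((-.185,25),(-.165,30),(-.145,36),(-.13,40)):
    go(x,.018,a,.06)
```

```text
(-0.215, 20) [ 0.3  0.3 -0.3] [-2.399e-01  1.000e-04] [ 0.66  0.74 -0.47  2.34  2.1   0.46 -0.76] 12.2667
(-0.185, 25) [0.4 0.  0.9] [-0.2159 -0.    ] [ 0.7   0.78 -0.52  2.33  2.21  0.57 -0.84] 12.8167
(-0.165, 30) [0.9 0.8 0.1] [-2.017e-01 -1.000e-04] [ 0.72  0.83 -0.56  2.34  2.31  0.7  -0.91] 13.2083
(-0.145, 36) [-0.7 -0.1  0.2] [-0.1881 -0.    ] [ 0.74  0.88 -0.59  2.36  2.42  0.86 -0.99] 13.5917
(-0.13, 40) [-0.3  0.5 -0.6] [-0.177  0.   ] [ 0.74  0.92 -0.6   2.37  2.49  0.95 -1.03] 13.9333
```

Run:
```python
from h import *
a=np.radians(40);u=np.array([np.cos(PSI),np.sin(PSI)])
x=-.13
while x<-.088:
    x+=.003 if x>-.112 else .006
    arm.line_to(push_pose(x,.018,a),.04,ori(PSI,a,1)); F=arm.read_ft_force()
    print(round(x,4),np.round(F,1),"axial",round(float(F[:2]@u),1),np.round(w2k(arm.read_tool_pos())[0]+.073*np.sin(a),4))
    if F[:2]@u<-7 or np.linalg.norm(F)>15: break
print(arm.read_time())
ims=[snapshot(n)[190:310,270:430] for n in("top","side")]
cv2.imwrite("pics/both4.png",cv2.resize(np.hstack(ims),(800,300),interpolation=cv2.INTER_CUBIC))
```

```text
-0.124 [-0.2  0.3  0.5] axial -0.4 -0.1235
-0.118 [-0.6 -0.1  0.4] axial -0.4 -0.1175
-0.112 [ 0.1  0.9 -0.4] axial -0.4 -0.1115
-0.109 [ 0.2 -0.1 -0.4] axial 0.2 -0.1087
-0.106 [ 0.3 -0.1 -0.9] axial 0.3 -0.1058
-0.103 [-0.2 -0.4 -0.3] axial 0.1 -0.1027
-0.1 [-3.   1.1  1. ] axial -3.1 -0.1006
-0.097 [-7.6  3.3  4.7] axial -8.1 -0.0995
16.0833
```

View pics/both4.png

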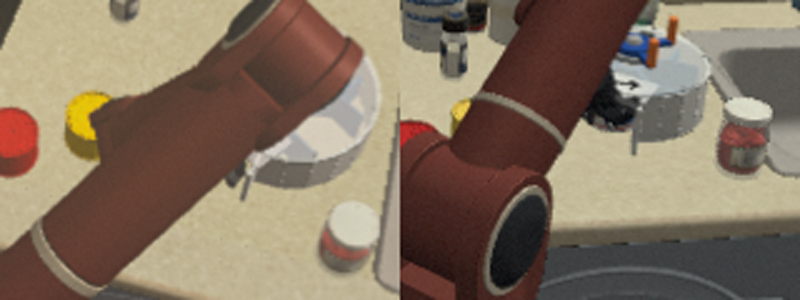

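Contact built up at the predicted home position (fingertips at x ≈ -0.100). I'll back out and check.

Run:
```python
from h import *
for x,z,a in ((-.13,.018,40),(-.17,.018,30),(-.2,.11,20)):
    a=np.radians(a); arm.line_to(push_pose(x,z,a),.1,ori(PSI,a,1))
print(np.round(arm.read_ft_force(),1))
arm.movep([.33,-.45,.30],ori(PSI,0,1))
q=list(arm.read_joint_positions()); q[0]=1.85; arm.move_j(q); print(arm.read_time())
im=snapshot("top");cv2.imwrite("pics/top5.png",cv2.resize(im[185:285,320:440],None,fx=6,fy=6,interpolation=cv2.INTER_CUBIC))
for r in(.0577,):
    b=k2w(-r,0,.058);t=np.linspace(0,2*np.pi,9)[:-1]
    p=w2pix("top",[b+[.0375*np.cos(i),.0375*np.sin(i),0] for i in t]); print(np.round((p-[320,185]+.5)*6-.5))
```

```text
[ 1.  -0.8  1.2]
21.7333
[[331. 251.]
 [279. 256.]
 [250. 291.]
 [260. 336.]
 [305. 365.]
 [357. 360.]
 [386. 324.]
 [375. 279.]]
```

View pics/top5.png

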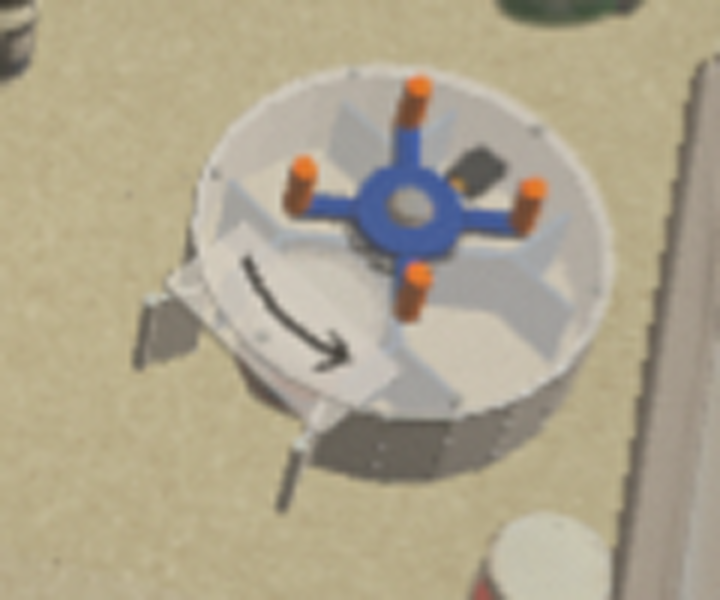

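The tin's grey disc under the hood spans about (250,290) to (385,324), as predicted for home. The rotor is still at 0. Now I'll grip the near peg (415,270) and carry it round 90°.

Run:
```python
from h import *
P=lambda d,z=.188,r=.06:np.array([C[0]+r*np.cos(np.radians(d)),C[1]+r*np.sin(np.radians(d)),z])
O=lambda d:ori(np.radians(d),0,1)
d0=np.degrees(PSI)+225
arm.move_gripper(.45)
arm.movep(P(d0,.25),O(d0)); arm.line_to(P(d0),.12)
print(np.round(arm.read_ft_force(),1))
arm.move_gripper(0.0,25); print(arm.read_opening()*85,arm.read_finger_force(),np.round(arm.read_ft_force(),1),arm.read_time())
if arm.read_opening()*85<10: raise SystemExit("missed")
for k in range(1,10):
    arm.line_to(P(d0+10*k),.05,O(d0+10*k)); print(k,np.round(arm.read_ft_force(),1),round(arm.read_opening()*85,1))
arm.pause(.3);print(np.round(arm.read_ft_force(),1))
arm.move_gripper(.45);print(arm.read_time())
arm.line_to(P(d0+90,.26),.15)
q=list(arm.read_joint_positions()); q[0]=1.85; arm.move_j(q); print(arm.read_time())
im=snapshot("top");cv2.imwrite("pics/top6raw.png",im);cv2.imwrite("pics/top6.png",cv2.resize(im[170:300,270:443],None,fx=4.5,fy=4.5,interpolation=cv2.INTER_CUBIC))
```

```text
[ 0.4 -0.1  0.7]
13.48381031140367 24.5000159740448 [ 0.3 -0.5  3.2] 25.1417
1 [-5.1  8.5  9.7] 13.8
2 [-11.9  19.2  17.2] 13.7
3 [-4.4  4.   7.5] 13.8
4 [-3.2  2.2  7.1] 13.7
5 [-5.1  2.9  7.4] 13.9
6 [-4.4  3.   6.9] 13.4
7 [-3.7  2.7  6.7] 13.7
8 [-1.3  1.7  5.5] 13.7
9 [-3.   2.3  5.9] 14.0
[-3.1  1.5  5.9]
29.025
32.2333
```

View pics/top6.png

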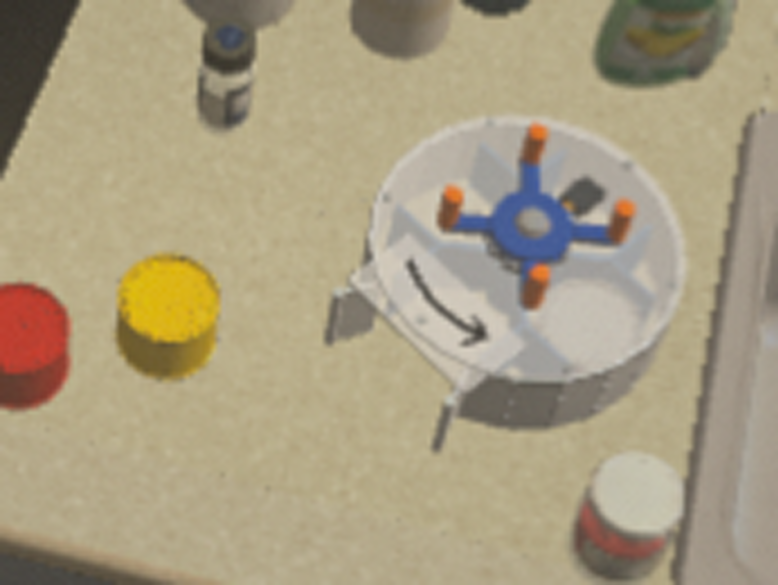

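The tin is now in the next bay (590,315), behind the drum wall. The mouth bay is empty and the bystanders look undisturbed. I'll check that the click has seated by comparing peg pixels before and after, then hand in.

Run:
```python
from h import *
def c(f):
    im=cv2.imread(f)[170:300,270:443];h=cv2.cvtColor(im,cv2.COLOR_BGR2HSV)
    m=cv2.inRange(h,(5,160,120),(16,255,255));n,_,s,ce=cv2.connectedComponentsWithStats(m)
    return np.round(sorted([(*ce[i],) for i in range(1,n) if s[i,4]>12]),1)
a,b=c("pics/top1raw.png"),c("pics/top6raw.png");print(a,b,sep="\n")
if a.shape==b.shape and np.abs(a-b).max()<.8: print(ticket.finish_job())
```

```text
[]
[[11.2 83.1]]
```

Run:
```python
from h import *
def c(f):
    im=cv2.imread(f)[190:240,365:415].astype(int);m=((im[...,2]-im[...,0]>80)&(im[...,2]>130)).astype(np.uint8)
    n,_,s,ce=cv2.connectedComponentsWithStats(m)
    return np.round(sorted([(*ce[i],) for i in range(1,n) if s[i,4]>9]),1)
a,b=c("pics/top1raw.png"),c("pics/top6raw.png");print(a,b,sep="\n")
if len(a)==4 and a.shape==b.shape and np.abs(a-b).max()<.8: print(ticket.finish_job())
```

```text
[[ 5.6 23.1]
 [24.5  9.2]
 [24.6 40.4]
 [43.5 25.9]]
[[ 5.5 22.9]
 [24.6  9.4]
 [24.7 40.7]
 [43.5 25.7]]
the job is handed in; nothing more can be done
None
```

The tomato tin was slid home against the hub, the keeper was turned one click counter-clockwise with the empty bay now in the mouth, and the job was handed in at about 32 s of the 72 s allowed, with no bystander touched as far as the pictures show.

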